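# Gather the thumb nuts in the blue corner of a hand-held parts tray

### The arm

A 6-joint arm with a two-finger parallel gripper is mounted at the origin on a cart in front of the work surface, level with it; the furniture and walls round the work are solid. World frame = base frame: x ahead of the robot, y to its left, z up, the work surface at z = 0. Lengths are in mm, angles in rad, forces in N, time in s.
With the tool pointing down it reaches from about 275 to 750 mm from the base axis. Payload 10.2 kg.
Tool frame: the origin (TCP) lies at the centre of the arm's flange, where the gripper is bolted on; the fingertips stand 173 mm ahead of it and the grasp point (between the pads) lies 155 mm ahead of it; z points along the fingers, y is the direction in which the jaws open and shut (so a half turn about z gives the same grasp; the last joint's range is limited). The gripper opens to 85 mm and grips with 20 to 120 N. Pads are 22 mm wide; open, the fingers measure 114 mm over their backs; the gripper's body (76 mm by 85 mm) begins 54 mm behind the grasp point. The pads swing forward as they close: fully open they stand 13 mm farther back than shut.
Start: joints at [0.881, 0.313, 1.498, -0, 1.331, -0.223], TCP at [236.28, 468.833, 404.694] pointing down, gripper open.
Joint ranges: [-2.94, 2.94], [-0.97, 2.17], [0.19, 2.56], [-1.23, 4.37], [0.02, 3.11], [-2.88, 2.88]. Speed limits (rad/s): [2.39, 2.39, 3.01, 3.14, 3.14, 3.14].

### API

Orientations are given as [roll, pitch, yaw] about the fixed x, y, z axes, in that order (R = Rz(yaw) Ry(pitch) Rx(roll)).
In Python, from station import monitor, imaging, sign_off gives the robot as it stands. The module is installed in compiled form; this text tells all that it offers.
- The arm moves only by the shell command python3 -m crank 'ROWS' [FORCE]. ROWS is JSON, a list of rows, each an object of numbers: "x", "y", "z": the shift along the tool's x, y, z in units of 50 mm (1.0 is 50 mm); "yaw": the turn about the tool's z in units of 5 degrees (1.0 is 5 degrees); "hand": the closure in counts, from 0 (fully open) to 255 (shut). In form: [{"x": .., "y": .., "z": .., "yaw": .., "hand": ..}, ...]. A call has 1 to 20 rows; each row shifts and turns the commanded pose from where the row before left it, along the tool's axes as they then stand; what a row does not reach is not made up. A row lasts 1/10 s, in which the tool goes at most 50 mm and 8.59 degrees, less where a joint would pass 70% of its speed; a pose out of reach is approached as far as the arm can. A call is refused whole if a number of a shift passes 1 or a number of a turn 1, either way. A call with a gripper value outside its range is refused whole. The fingers move at their own pace and stop on an object; FORCE is the grip in N (left out, the last holds). Time passes only in rows, so rows that do not move let the fingers close. It gives the time, the measured TCP pose, the force and the opening at its end, in the units of the state.
- monitor.get_obs(): the state, without advancing time (a new reading comes with each control period).
- imaging.grab_frame(name): name is "scene" or "top" or "wrist"; returns a dict with "color" (400x640x3 uint8, red, green, blue), "fx", "fy", "cx", "cy" (pixels), "camera_from_world" (4x4, takes a point from world to camera coordinates). Camera axes: x right, y down, z forward; pixel columns grow to the right and rows downward; lengths in mm; the calibration is good to about 2 mm. A picture is of the moment at which its call begins. There is no depth.
- sign_off(): hands the job in, once; it reports no verdict.
Trained networks look in the newest picture that a camera, given by its name, has taken for a name from the list of things; names that differ only in an ending like _2 or _b are one class to them, and where a whole thing is asked for, a point or a joint stands for the part that bears it (a point fixed in the world has none). Each returns a list of dicts, best first, with "conf" (0 to 1); they miss things now and then, are a little off and sometimes report something else, mostly with a low value. They report only what shows in the picture. A call takes as long as a camera call.
- imaging.trace(label, camera): "mask" (400x640 bool, what is visible of it) and "centre" ([column, row] in pixels, amid what is visible of it).
The state is a dict: "time_s": time; "joint_positions": joint angles; "joint_vel": joint speeds; "joint_torque": joint torques, N m; "ee_pos": TCP position; "tcp_rot": TCP orientation; "wrist_force": force on the tool from outside, world axes, zero at the start; "ft_torque": the same for the moment, N m; "width": opening from 0.0 (shut) to 1.0 (fully open).
Only numpy, scipy, OpenCV 4.12 (cv2) and the standard library are available. Lean on these libraries where they do the work, as an engineer would, in place of code of your own. Each camera call takes 0.05 s, during which the arm holds its last target. There are 200 camera calls.

### The job

Put the stray brass thumb nut that lies on the worktop to the left of the grey parts tray into the tray while the tray stands on the worktop. Then pick the tray up by its black carrying bar, clear of the worktop, and tilt it with the blue corner lowest, sloping down to that corner along both sides, until all four nuts have slid onto the blue corner patch. Finish while still holding the tray up, still and tilted like that with the nuts gathered; do not knock over or shift the vials and lens posts standing near.

Things in the scene. Friction and masses are not known exactly. Their poses are not given: they have to be found in the camera images.
- tray_handle (a point): centre of the straight black carrying bar over the middle of the grey parts tray, 62 mm above the tray's underside. Bar: 14 mm thick (tray x), 16 mm high, about 200 mm long (tray y), free below and on both sides. Axes are the tray's: z up out of the tray, y along the bar, x across it
- tray_floor (a point): centre of the tray's inner floor, 4 mm above its underside, same axes. Tray: 160 (x) by 200 mm (y) outside, walls 38 mm high, 4 mm thick; loose, 0.28 to 0.44 kg without nuts, any yaw. Its inside is smooth: nuts start sliding at a slope of about 5 to 8 degrees, but a nut rubbing along a wall may stop short unless the tilt towards the corner is some 25 to 30 degrees
- tray_corner (a point): the inner floor corner of the tray that is marked blue, at x +76 mm, y +96 mm from the floor's centre in the tray's axes; a flat blue quarter-round patch of 75 mm radius lies round it on the floor (the other three corners are plain grey). Same axes as the tray
- nut_out_mid (a point): the stray knurled brass thumb nut, a flat round disc 20 mm across and 14 mm high, 25 g, lying flat on the worktop to the left (+y) of the tray. Point: its centre, half-way up
- nut_a_mid (a point): knurled brass thumb nut, a flat round disc 20 mm across and 14 mm high, 25 g, lying flat in the tray as the run starts. Point: its centre, half-way up
- nut_b_mid (a point): knurled brass thumb nut, a flat round disc 20 mm across and 14 mm high, 25 g, lying flat in the tray as the run starts. Point: its centre, half-way up
- nut_c_mid (a point): knurled brass thumb nut, a flat round disc 20 mm across and 14 mm high, 25 g, lying flat in the tray as the run starts. Point: its centre, half-way up. The three nuts in the tray start away from the blue patch; beside the wall at x -76 mm, from y +35 mm to y +90 mm in the tray's axes, the floor is free at the start
- vial_a_mid (a point): glass vial with black cap, 23 mm across, 50 mm tall, standing behind the tray; a bystander, leave it alone. Point: its centre, half-way up
- vial_b_mid (a point): glass vial with black cap, 23 mm across, 50 mm tall, standing behind the tray; a bystander, leave it alone. Point: its centre, half-way up
- lens_post_mid (a point): small optical post with a black lens ring on a round foot, 32 by 37 mm, 93 mm tall, standing behind and to the left of the tray; a bystander, leave it alone. Point: its centre, half-way up

How it is judged:
By the outcome, as a careful person would: the job done as asked, in the order asked, and still so for the second after the job is handed in, while the arm keeps its last pose, push and grip.
It also fails if it takes over 61 s, if anything falls off the work surface, if the arm or the gripper's body presses on something with over 40 N, if the wrist force passes 120 N, or if a joint passes its speed limit or range.

## Working session

There is one attempt and no reset: what is moved stays moved. The work goes in short steps, Python scripts to look and compute and a shell command to move; the robot and the scene stay as the last step left them, time stands still between calls to the robot, and variables do not carry over. Pictures are saved under pics/ and viewed, about 8 in all and at most 12, crops included, and the job is handed in when it is done.

```bash
mkdir -p pics; cat > h.py <<'E'
import numpy as np, cv2
from station import monitor, imaging
def grab(cam, name=None):
    f=imaging.grab_frame(cam)
    if name: cv2.imwrite(f'pics/{name}.png', f['color'][:,:,::-1])
    return f
def ray(f,uv):
    T=np.array(f['camera_from_world']); R,t=T[:3,:3],T[:3,3]
    d=np.array([(uv[0]-f['cx'])/f['fx'],(uv[1]-f['cy'])/f['fy'],1.])
    d=R.T@d; return -R.T@t, d/np.linalg.norm(d)
def atz(f,uv,z):
    c,d=ray(f,uv); return c+d*(z-c[2])/d[2]
def tri(rays):
    A=np.zeros((3,3));b=np.zeros(3)
    for c,d in rays:
        P=np.eye(3)-np.outer(d,d); A+=P; b+=P@c
    return np.linalg.solve(A,b)
def proj(f,p):
    T=np.array(f['camera_from_world']); q=T[:3,:3]@p+T[:3,3]
    return np.array([f['fx']*q[0]/q[2]+f['cx'], f['fy']*q[1]/q[2]+f['cy']])
def show():
    o=monitor.get_obs()
    for k in ('time_s','joint_positions','ee_pos','tcp_rot','wrist_force','ft_torque','width'): print(k,np.round(o[k],3))
E
python3 - <<'E'
from h import *
show()
F={}
for c in ('scene','top','wrist'):
    F[c]=grab(c,c+'0')
    print(c,np.round(ray(F[c],(320,200)),2).tolist())
im=np.vstack([cv2.imread('pics/scene0.png'),cv2.imread('pics/top0.png')]); cv2.imwrite('pics/st.png',cv2.resize(im,(480,600),interpolation=cv2.INTER_AREA))
for l in ('tray_handle','tray_floor','tray_corner','nut_out_mid','vial_a_mid','lens_post_mid'):
    for c in F:
        try:
            for r in imaging.trace(l,c)[:5]:
                print(l,c,round(r['conf'],2),np.round(r['centre']),r['mask'].sum(),np.round(atz(F[c],r['centre'],{'tray_handle':62,'vial_a_mid':25,'lens_post_mid':46}.get(l,7))))
        except Exception as e: print(l,c,e)
E
```

```text
time_s 0.0
joint_positions [ 0.881  0.313  1.498 -0.     1.331 -0.223]
ee_pos [236.272 468.79  404.117]
tcp_rot [-3.14  -0.     2.675]
wrist_force [-0.094  0.132 -0.724]
ft_torque [0.014 0.043 0.007]
width 1.0
scene [[244.01, -629.07, 556.26], [0.36, 0.79, -0.5]]
top [[413.71, 118.47, 919.69], [0.19, -0.03, -0.98]]
wrist [[176.86, 499.01, 373.39], [0.23, -0.12, -0.97]]
tray_handle scene 0.94 [293. 245.] 5260 [472.   5.  62.]
tray_handle top 0.71 [323. 240.] 5712 [485.  85.  62.]
tray_floor scene 0.94 [292. 239.] 5413 [505.  99.   7.]
tray_floor top 0.63 [326. 239.] 5523 [492.  75.   7.]
tray_corner scene 0.8 [295. 239.] 5158 [510.  96.   7.]
tray_corner top 0.92 [324. 238.] 5756 [495.  80.   7.]
nut_out_mid scene 0.36 [279. 190.] 35 [555. 337.   7.]
nut_out_mid top 0.61 [225. 217.] 36 [545. 330.   7.]
vial_a_mid scene 0.63 [445. 257.] 109 [ 770. -114.   25.]
vial_a_mid top 0.44 [404. 140.] 106 [ 753. -128.   25.]
lens_post_mid scene 0.56 [346. 179.] 234 [723. 254.  46.]
lens_post_mid top 0.57 [255. 146.] 246 [720. 257.  46.]
lens_post_mid top 0.27 [357. 138.] 63 [746.  -2.  46.]
```

View pics/st.png

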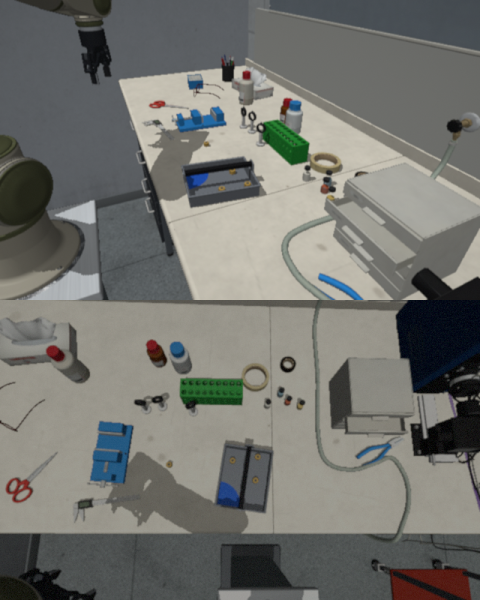

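```bash
python3 -m crank '[{"z":-1},{"z":-1},{"z":-1},{"z":-1},{"z":-1},{"z":-1},{"z":-1},{"z":-1},{"z":-1},{"z":-1},{"z":-1},{"z":-1}]'; python3 -c "from h import *; show()"
```

```text
time_s 1.05
joint_positions [ 0.881  0.313  1.498 -0.     1.331 -0.223]
ee_pos [236.269 468.837 404.7  ]
tcp_rot [-3.142  0.     2.675]
wrist_force [-0.191 -0.217  0.206]
ft_torque [-0.02  -0.022  0.017]
width 0.999$[0]: bad value
```

```bash
python3 -m crank '[{"x":0,"y":0,"z":-1,"yaw":0,"hand":0},{"x":0,"y":0,"z":-1,"yaw":0,"hand":0},{"x":0,"y":0,"z":-1,"yaw":0,"hand":0},{"x":0,"y":0,"z":-1,"yaw":0,"hand":0},{"x":0,"y":0,"z":-1,"yaw":0,"hand":0},{"x":0,"y":0,"z":-1,"yaw":0,"hand":0},{"x":0,"y":0,"z":-1,"yaw":0,"hand":0},{"x":0,"y":0,"z":-1,"yaw":0,"hand":0}]'; python3 -c "from h import *; show()"
```

```text
time_s: 1.85
ee_pos: [234.0, 463.4, 773.3]
tcp_rot: [3.136, 0.0, 2.675]
wrist_force: [0.3, -0.2, 0.3]
width: 1.002
time_s 1.85
joint_positions [ 8.770e-01  4.980e-01  2.380e-01  2.000e-03  2.399e+00 -2.260e-01]
ee_pos [234.024 463.449 773.313]
tcp_rot [3.136 0.    2.675]
wrist_force [ 0.257 -0.218  0.348]
ft_torque [-0.029 -0.021 -0.054]
width 1.002
```

```bash
python3 -m crank '[{"x":0,"y":0,"z":-1,"yaw":0,"hand":0},{"x":0,"y":0,"z":-1,"yaw":0,"hand":0},{"x":0,"y":0,"z":-1,"yaw":0,"hand":0},{"x":0,"y":0,"z":0,"yaw":0,"hand":0}]'; python3 -c "from h import *; show()"
```

```text
time_s: 2.25
ee_pos: [199.9, 397.3, 832.4]
tcp_rot: [3.089, 0.001, 2.675]
wrist_force: [-0.3, -0.3, -0.4]
width: 1.0
time_s 2.25
joint_positions [ 0.838  0.402  0.187  0.021  2.502 -0.249]
ee_pos [199.948 397.309 832.371]
tcp_rot [3.089e+00 1.000e-03 2.675e+00]
wrist_force [-0.266 -0.334 -0.44 ]
ft_torque [-0.072 -0.     0.079]
width 1.0
```

```bash
python3 -m crank '[{"x":0,"y":0,"z":1,"yaw":0,"hand":0},{"x":0,"y":0,"z":1,"yaw":0,"hand":0},{"x":0,"y":0,"z":0,"yaw":0,"hand":0}]'; python3 -c "from h import *; show()"
```

```text
time_s: 2.55
ee_pos: [208.8, 408.8, 766.6]
tcp_rot: [3.113, -0.006, 2.675]
wrist_force: [1.2, 0.2, -0.1]
width: 1.001
time_s 2.55
joint_positions [ 0.84   0.253  0.63   0.016  2.233 -0.254]
ee_pos [208.788 408.765 766.643]
tcp_rot [ 3.113 -0.006  2.675]
wrist_force [ 1.161  0.198 -0.103]
ft_torque [ 0.027 -0.044  0.053]
width 1.001
```

```bash
python3 -m crank '[{"x":-0.6,"y":0.15,"z":0.63,"yaw":0,"hand":0},{"x":-0.6,"y":0.15,"z":0.63,"yaw":0,"hand":0},{"x":-0.6,"y":0.15,"z":0.63,"yaw":0,"hand":0},{"x":-0.6,"y":0.15,"z":0.63,"yaw":0,"hand":0},{"x":-0.6,"y":0.15,"z":0.63,"yaw":0,"hand":0},{"x":-0.6,"y":0.15,"z":0.63,"yaw":0,"hand":0},{"x":-0.6,"y":0.15,"z":0.63,"yaw":0,"hand":0},{"x":-0.6,"y":0.15,"z":0.63,"yaw":0,"hand":0},{"x":-0.6,"y":0.15,"z":0.63,"yaw":0,"hand":0},{"x":-0.6,"y":0.15,"z":0.63,"yaw":0,"hand":0},{"x":-0.6,"y":0.15,"z":0.63,"yaw":0,"hand":0},{"x":0,"y":0,"z":0,"yaw":0,"hand":0}]'; python3 - <<'E'
from h import *
show()
fs={c:grab(c,c+'1') for c in ('wrist','top','scene')}
rs=[]
for c in fs:
    for r in imaging.trace('nut_out_mid',c)[:5]:
        print(c,round(r['conf'],2),np.round(r['centre'],1),r['mask'].sum(),np.round(atz(fs[c],r['centre'],7)))
E
```

```text
time_s: 3.75
ee_pos: [550.2, 345.0, 428.4]
tcp_rot: [3.097, -0.002, 2.672]
wrist_force: [0.1, 0.4, 0.0]
width: 1.004
time_s 3.75
joint_positions [ 0.376  0.58   1.039  0.031  1.491 -0.727]
ee_pos [550.157 345.014 428.444]
tcp_rot [ 3.097e+00 -2.000e-03  2.672e+00]
wrist_force [0.1   0.429 0.017]
ft_torque [-0.084 -0.027  0.017]
width 1.004
wrist 0.79 [289.2 168.9] 253 [541. 329.   7.]
scene 0.51 [277.2 189.6] 45 [551. 339.   7.]
```

View pics/wrist1.png

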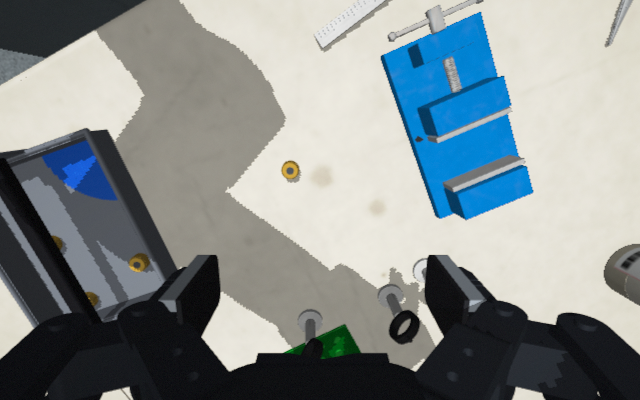

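```bash
cat >> h.py <<'E'
from scipy.spatial.transform import Rotation as Ro
def pose():
    o=monitor.get_obs(); return np.array(o['ee_pos']),Ro.from_euler('xyz',o['tcp_rot']).as_matrix()
def plan(target,reach=155,yaw_units=0):
    p,R=pose(); R2=R@Ro.from_euler('z',yaw_units*5,degrees=True).as_matrix()
    t=np.array(target)-R2@[0,0,reach]
    d=R.T@(t-p)/50; print('shift units (tool axes now)',np.round(d,2),'norm',round(np.linalg.norm(d),2),'tool z',np.round(R[:,2],3)); return d
E
python3 - <<'E'
from h import *
F={c:grab(c) for c in ('wrist','scene','top')}
rs=[ray(F[c],imaging.trace('nut_out_mid',c)[0]['centre']) for c in ('wrist','scene')]
p=tri(rs);print(p)
plan([541,329,110])
E
```

```text
Traceback (most recent call last):
IndexError: list index out of range
```

```bash
python3 - <<'E'
from h import *
w=grab('wrist'); s=grab('scene')
print(tri([ray(w,(289.2,168.9)),ray(s,(277.2,189.6))]))
print(tri([ray(w,(289.2,168.9)),ray(s,(279,190))]))
plan([541,329,90])
show()
E
```

```text
[542.76334502 329.67030957  12.05923502]
[545.29023931 328.85246574  10.08714898]
shift units (tool axes now) [-0.08 -0.66  3.72] norm 3.78 tool z [ 0.021  0.043 -0.999]
time_s 4.4
joint_positions [ 0.38   0.569  1.048  0.032  1.489 -0.726]
ee_pos [545.182 345.728 432.125]
tcp_rot [ 3.094 -0.     2.675]
wrist_force [ 0.074  0.57  -0.519]
ft_torque [-0.041  0.01  -0.007]
width 1.001
```

```bash
python3 -m crank '[{"x":-0.02,"y":-0.16,"z":0.93,"yaw":0,"hand":0},{"x":-0.02,"y":-0.16,"z":0.93,"yaw":0,"hand":0},{"x":-0.02,"y":-0.17,"z":0.93,"yaw":0,"hand":0},{"x":-0.02,"y":-0.17,"z":0.93,"yaw":0,"hand":0},{"x":0,"y":0,"z":0,"yaw":0,"hand":120},{"x":0,"y":0,"z":0,"yaw":0,"hand":120}]'; python3 - <<'E'
from h import *
w=grab('wrist','wrist2')
w0=(289.2,168.9)
for r in imaging.trace('nut_out_mid','wrist')[:5]:
    print(round(r['conf'],2),np.round(r['centre'],1),r['mask'].sum(),np.round(atz(w,r['centre'],7)))
plan([541,329,20])
E
```

```text
time_s: 5.0
ee_pos: [538.4, 322.7, 245.8]
tcp_rot: [3.093, 0.0, 2.675]
wrist_force: [0.2, 0.3, 1.2]
width: 0.694
0.77 [314.1 215.2] 913 [540. 329.   7.]
shift units (tool axes now) [ 0.03 -0.11  1.45] norm 1.46 tool z [ 0.026  0.045 -0.999]
```

```bash
python3 -m crank '[{"x":0.02,"y":-0.06,"z":0.8,"yaw":0,"hand":120},{"x":0.01,"y":-0.05,"z":0.4,"yaw":0,"hand":120},{"x":0,"y":0,"z":0.2,"yaw":0,"hand":120},{"x":0,"y":0,"z":0,"yaw":0,"hand":120},{"x":0,"y":0,"z":0,"yaw":0,"hand":255},{"x":0,"y":0,"z":0,"yaw":0,"hand":255},{"x":0,"y":0,"z":0,"yaw":0,"hand":255},{"x":0,"y":0,"z":0,"yaw":0,"hand":255},{"x":0,"y":0,"z":0,"yaw":0,"hand":255},{"x":0,"y":0,"z":0,"yaw":0,"hand":255}]' 40; python3 -c "from h import *; show()"
```

```text
time_s: 6.1
ee_pos: [536.2, 321.4, 176.4]
tcp_rot: [3.092, 0.002, 2.675]
wrist_force: [-0.7, -0.1, 6.0]
width: 0.207
time_s 6.1
joint_positions [ 0.348  0.771  1.405  0.041  0.929 -0.78 ]
ee_pos [536.167 321.383 176.361]
tcp_rot [3.092e+00 2.000e-03 2.675e+00]
wrist_force [-0.698 -0.113  6.031]
ft_torque [-0.043  0.164  0.026]
width 0.207
```

```bash
python3 -m crank '[{"x":0,"y":0,"z":-0.5,"yaw":0,"hand":255},{"x":0,"y":0,"z":-0.9,"yaw":0,"hand":255},{"x":0,"y":0,"z":-1,"yaw":0,"hand":255},{"x":0,"y":-0.5,"z":-0.8,"yaw":0,"hand":255},{"x":0,"y":-0.7,"z":-0.7,"yaw":0,"hand":255},{"x":0,"y":-0.9,"z":0,"yaw":1,"hand":255},{"x":0,"y":-0.9,"z":0,"yaw":0,"hand":255},{"x":0,"y":-0.9,"z":0,"yaw":0,"hand":255},{"x":0,"y":0,"z":0,"yaw":0,"hand":255}]'; python3 - <<'E'
from h import *
show()
w=grab('wrist','wrist3'); t=grab('top','top3')
for c,f in (('wrist',w),('top',t)):
  for l in ('tray_handle','nut_a_mid'):
    for r in imaging.trace(l,c)[:6]:
        print(c,l,round(r['conf'],2),np.round(r['centre'],1),r['mask'].sum(),np.round(atz(f,r['centre'],11)))
c=t['color'][200:400,180:480,::-1]
im=np.vstack([cv2.resize(w['color'][:,:,::-1],(480,300)),cv2.resize(c,(480,300))]); cv2.imwrite('pics/v3.png',im)
E
```

```text
time_s: 7.0
ee_pos: [434.9, 140.2, 360.5]
tcp_rot: [3.095, -0.004, 2.584]
wrist_force: [0.9, 0.9, 0.6]
width: 0.21
time_s 7.0
joint_positions [ 0.047  0.2    1.766  0.045  1.153 -0.984]
ee_pos [434.895 140.186 360.468]
tcp_rot [ 3.095 -0.004  2.584]
wrist_force [0.91  0.879 0.603]
ft_torque [0.013 0.031 0.005]
width 0.21
wrist tray_handle 0.95 [269.4 229.2] 20160 [455.  87.  11.]
wrist nut_a_mid 0.68 [293.2 343.4] 63 [576.  35.  11.]
wrist nut_a_mid 0.25 [322.6 265.8] 1861 [517. 110.  11.]
top tray_handle 0.57 [334.4 213.6] 2452 [557.  54.  11.]
```

View pics/v3.png

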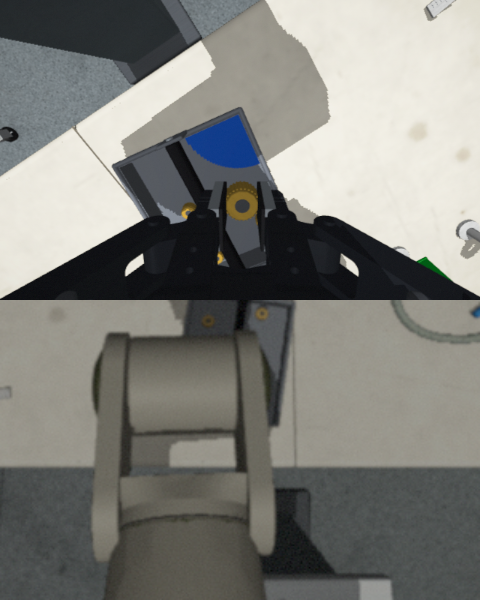

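```bash
python3 - <<'E'
import cv2,numpy as np
a=cv2.imread('pics/top0.png')[180:290,280:370]; b=cv2.imread('pics/scene0.png')[200:280,230:360]
A=cv2.resize(a,None,fx=5,fy=5,interpolation=cv2.INTER_CUBIC); B=cv2.resize(b,None,fx=2.6,fy=5,interpolation=cv2.INTER_CUBIC)
im=np.zeros((550,790,3),np.uint8); im[:550,:450]=A; im[:400,452:790]=B
cv2.imwrite('pics/v4.png',im)
E
```

```text
(no output)
```

View pics/v4.png

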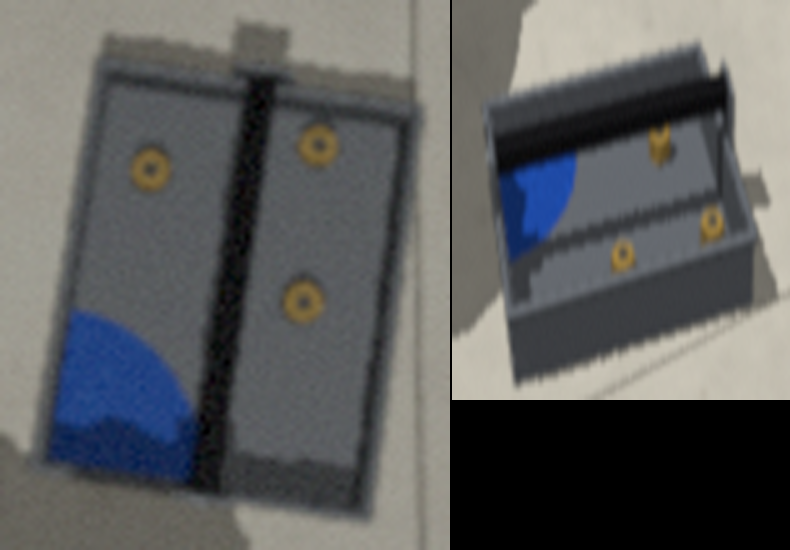

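```bash
cat > tray.py <<'E'
from h import *
from scipy.optimize import least_squares
t=grab('top'); s=grab('scene')
C=np.array([[80,-100],[-80,-100],[-80,100],[80,100]])
T=np.array([[300,192],[364.4,200.6],[353.6,283.6],[288.4,272.4]])
S=np.array([[325.4,208.6],[346.2,247],[254.2,261.6],[243.8,220.6]])
def W(q,xy,z):
    c,s_=np.cos(q[2]),np.sin(q[2]); return np.array([q[0]+c*xy[0]-s_*xy[1],q[1]+s_*xy[0]+c*xy[1],z])
B=[((0,-98),(332.4,195.6)),((0,98),(321,278))]
def res(q):
    r=[]
    for c,a,b in zip(C,T,S): r+=[proj(t,W(q,c,q[3]))-a, proj(s,W(q,c,q[3]))-b]
    for c,a in B: r.append(0.5*(proj(t,W(q,c,70))-a))
    return np.concatenate(r)
f=least_squares(res,[495,80,1.5,38]); q=f.x
if __name__=='__main__':
    print(q,np.round(f.fun,1)); print('handle',W(q,(0,0),62),'drop',W(q,(-48,60),24))
    print('corner',W(q,(76,96),4), [np.round(atz(t,(u/5+280,v/5+180),14)) for u,v in ((150,168),(318,145),(303,300))])
    print(tri([ray(t,(326.7,236.8))]*1+[ray(s,(284.,232.))]))
E
python3 - <<'E'
import runpy; runpy.run_path('tray.py',run_name='__main__')
E
```

```text
[497.4956921   74.98996313   1.43277498  40.76188005] [ 0.5 -1.1 -0.4  0.1 -0.  -0.1  0.8 -0.5  0.5 -1.2 -1.7  1.  -1.1  0.1
 -1.1  0.1  0.4 -0.8  0.2 -0.6]
handle [497.4956921   74.98996313  62.        ] drop [431.46227166  35.70144846  24.        ]
corner [412.8649864  163.47523678   4.        ] [array([555., 116.,  14.]), array([568.,  31.,  14.]), array([490.,  39.,  14.])]
[486.849787    77.30421824  46.4132409 ]
```

```bash
python3 - <<'E'
from h import *
from tray import q,W
p,R=pose(); yw=np.arctan2(R[1,0],R[0,0]); n=np.degrees(yw-q[2])/5; print('yaw units',n)
plan(W(q,(-50,60),100),155,n)
E
```

```text
yaw units 13.23967722815496
shift units (tool axes now) [-1.07 -2.17  1.99] norm 3.13 tool z [ 0.021  0.043 -0.999]
```

```bash
python3 -m crank '[{"x":-0.27,"y":-0.54,"z":0.25,"yaw":0,"hand":255},{"x":-0.27,"y":-0.54,"z":0.25,"yaw":0,"hand":255},{"x":-0.27,"y":-0.54,"z":0.25,"yaw":0,"hand":255},{"x":-0.26,"y":-0.55,"z":0.25,"yaw":0,"hand":255},{"x":0,"y":0,"z":0.1,"yaw":1,"hand":255},{"x":0,"y":0,"z":0.1,"yaw":1,"hand":255},{"x":0,"y":0,"z":0.1,"yaw":1,"hand":255},{"x":0,"y":0,"z":0.1,"yaw":1,"hand":255},{"x":0,"y":0,"z":0.1,"yaw":1,"hand":255},{"x":0,"y":0,"z":0.1,"yaw":1,"hand":255},{"x":0,"y":0,"z":0.1,"yaw":1,"hand":255},{"x":0,"y":0,"z":0.1,"yaw":1,"hand":255},{"x":0,"y":0,"z":0.1,"yaw":1,"hand":255},{"x":0,"y":0,"z":0.1,"yaw":1,"hand":255},{"x":0,"y":0,"z":0,"yaw":1,"hand":255},{"x":0,"y":0,"z":0,"yaw":1,"hand":255},{"x":0,"y":0,"z":0,"yaw":1,"hand":255},{"x":0,"y":0,"z":0,"yaw":0.24,"hand":255},{"x":0,"y":0,"z":0,"yaw":0,"hand":255}]'; python3 - <<'E'
from h import *
from tray import q,W
show()
p,R=pose(); yw=np.arctan2(R[1,0],R[0,0]); n=np.degrees(yw-q[2])/5; print('yaw units',n)
plan(W(q,(-50,60),27),155,n)
w=grab('wrist','v5')
print(proj(w,W(q,(-50,60),4)),proj(w,W(q,(76,96),4)),proj(w,W(q,(-80,100),38)),proj(w,W(q,(0,95),70)))
E
```

```text
time_s: 9.4
ee_pos: [427.6, 26.8, 254.5]
tcp_rot: [3.127, -0.045, 1.434]
wrist_force: [-0.5, 0.1, 0.1]
width: 0.214
time_s 9.5
joint_positions [-0.222  0.3    1.965  0.061  0.866 -0.124]
ee_pos [427.595  26.731 254.505]
tcp_rot [ 3.127 -0.045  1.434]
wrist_force [-0.678  0.453 -0.517]
ft_torque [-0.103 -0.008 -0.003]
width 0.206
yaw units 0.01472190294909547
shift units (tool axes now) [-0.06 -0.02  1.45] norm 1.45 tool z [ 0.021  0.043 -0.999]
[320.2779954  217.96745692] [259.09019974  11.68827704] [253.33569633 282.28289864] [244.0922339  149.52038951]
```

View pics/v5.png

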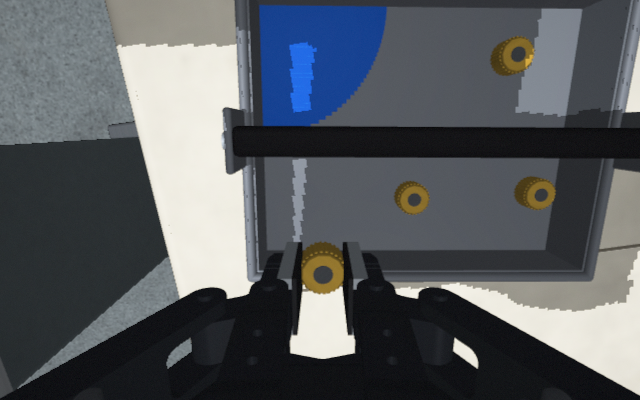

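```bash
python3 -m crank '[{"x":-0.02,"y":0,"z":0.5,"yaw":0,"hand":255},{"x":-0.02,"y":0,"z":0.5,"yaw":0,"hand":255},{"x":-0.02,"y":0,"z":0.3,"yaw":0,"hand":255},{"x":0,"y":0,"z":0.12,"yaw":0,"hand":255},{"x":0,"y":0,"z":0,"yaw":0,"hand":255}]'; python3 -c "from h import *; show()"
```

```text
time_s: 10.05
ee_pos: [428.6, 26.8, 183.2]
tcp_rot: [3.128, -0.045, 1.433]
wrist_force: [-0.2, -0.3, -0.1]
width: 0.208
time_s 10.05
joint_positions [-0.221  0.447  2.008  0.074  0.678 -0.14 ]
ee_pos [428.605  26.775 183.171]
tcp_rot [ 3.128 -0.045  1.433]
wrist_force [-0.208 -0.257 -0.112]
ft_torque [-0.074 -0.039 -0.056]
width 0.208
```

```bash
python3 -m crank '[{"x":0,"y":0,"z":0,"yaw":0,"hand":165},{"x":0,"y":0,"z":0,"yaw":0,"hand":165},{"x":0,"y":0,"z":0,"yaw":0,"hand":165},{"x":0,"y":0,"z":-0.2,"yaw":0,"hand":165},{"x":0,"y":0,"z":-0.6,"yaw":0,"hand":165},{"x":0,"y":0,"z":-0.9,"yaw":0,"hand":100},{"x":0,"y":0,"z":-0.9,"yaw":0,"hand":0},{"x":0,"y":0,"z":-0.4,"yaw":0,"hand":0}]'; python3 - <<'E'
from h import *
from tray import q,W
show()
w=grab('wrist','v6')
for r in imaging.trace('nut_a_mid','wrist')[:6]:
    p=atz(w,r['centre'],11); d=p[:2]-q[:2]; c,s=np.cos(q[2]),np.sin(q[2])
    print(round(r['conf'],2),np.round(r['centre'],1),r['mask'].sum(),'tray xy',np.round([c*d[0]+s*d[1],-s*d[0]+c*d[1]]))
print('to over handle, then yaw -18'); plan(W(q,(0,0),165),155,-18)
E
```

```text
time_s: 10.85
ee_pos: [425.4, 20.3, 337.8]
tcp_rot: [3.12, -0.044, 1.433]
wrist_force: [-0.4, 0.3, -0.4]
width: 0.847
time_s 10.95
joint_positions [-0.238  0.163  1.881  0.053  1.081 -0.124]
ee_pos [425.531  20.293 336.714]
tcp_rot [ 3.12  -0.044  1.433]
wrist_force [-0.459  0.415 -0.303]
ft_torque [ 0.009 -0.015 -0.031]
width 0.991
0.76 [474.8 165.5] 501 tray xy [-31. -77.]
to over handle, then yaw -18
shift units (tool axes now) [1.13 1.23 0.34] norm 1.7 tool z [ 0.021  0.043 -0.999]
```

View pics/v6.png

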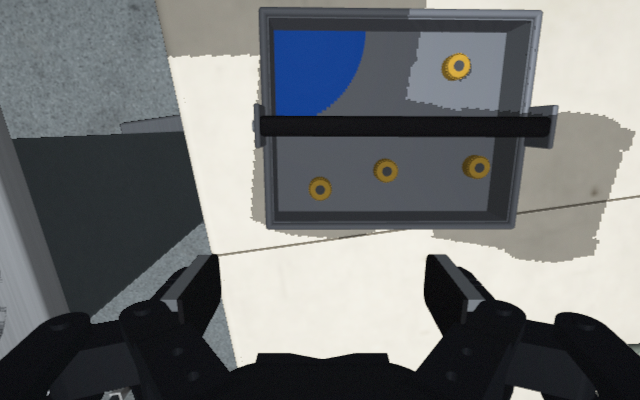

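```bash
python3 -m crank '[{"x":0.28,"y":0.31,"z":0.08,"yaw":-1,"hand":0},{"x":0.28,"y":0.31,"z":0.08,"yaw":-1,"hand":0},{"x":0.28,"y":0.31,"z":0.09,"yaw":-1,"hand":0},{"x":0.29,"y":0.3,"z":0.09,"yaw":-1,"hand":0},{"x":0,"y":0,"z":0,"yaw":-1,"hand":0},{"x":0,"y":0,"z":0,"yaw":-1,"hand":0},{"x":0,"y":0,"z":0,"yaw":-1,"hand":0},{"x":0,"y":0,"z":0,"yaw":-1,"hand":0},{"x":0,"y":0,"z":0,"yaw":-1,"hand":0},{"x":0,"y":0,"z":0,"yaw":-1,"hand":0},{"x":0,"y":0,"z":0,"yaw":-1,"hand":0},{"x":0,"y":0,"z":0,"yaw":-1,"hand":0},{"x":0,"y":0,"z":0,"yaw":-1,"hand":0},{"x":0,"y":0,"z":0,"yaw":-1,"hand":0},{"x":0,"y":0,"z":0,"yaw":-1,"hand":0},{"x":0,"y":0,"z":0,"yaw":-1,"hand":0},{"x":0,"y":0,"z":0,"yaw":-1,"hand":0},{"x":0,"y":0,"z":0,"yaw":-1,"hand":0},{"x":0,"y":0,"z":0,"yaw":0,"hand":0}]'; python3 - <<'E'
from h import *
from tray import q,W
show()
p,R=pose(); yw=np.arctan2(R[1,0],R[0,0]); n=np.degrees(yw-q[2]-np.pi/2)/5; print('yaw units',n)
w=grab('wrist','v7')
for y in (90,40,0,-40): print(y,proj(w,W(q,(-7,y),70)),proj(w,W(q,(7,y),70)))
print(proj(w,W(q,(76,96),4)))
plan(W(q,(0,0),62),155,n)
E
```

```text
time_s: 12.95
ee_pos: [487.2, 76.7, 318.7]
tcp_rot: [3.097, 0.012, 3.003]
wrist_force: [0.6, -0.3, 0.2]
width: 1.001
time_s 13.05
joint_positions [-0.089  0.327  1.717  0.05   1.083 -1.542]
ee_pos [487.232  76.702 319.13 ]
tcp_rot [3.097 0.013 3.   ]
wrist_force [0.193 0.395 0.364]
ft_torque [ 0.01   0.024 -0.032]
width 1.001
yaw units -0.03960938370463175
90 [289.87778122  80.11581564] [313.3812754   80.11557756]
40 [292.13293316 163.41159059] [314.14974908 163.18292332]
0 [293.74180238 222.83641513] [314.69816685 222.46356034]
-40 [295.2030004  276.80689006] [315.19637313 276.31663845]
[399.35226957  77.54601963]
shift units (tool axes now) [-0.14 -0.24  2.04] norm 2.06 tool z [ 0.02   0.043 -0.999]
```

View pics/v7.png

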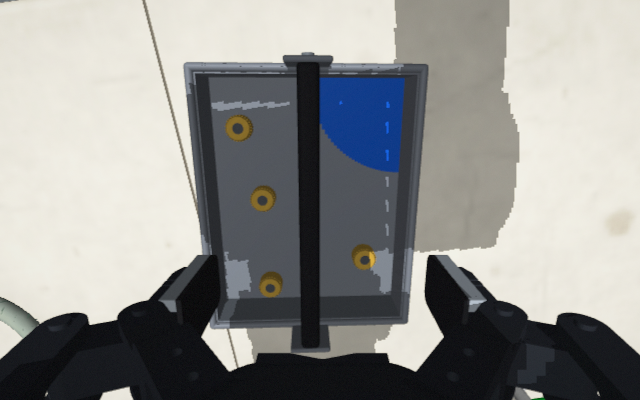

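```bash
python3 - <<'E'
from h import *
from tray import q
w=grab('wrist'); p,R=pose(); Tw=np.eye(4);Tw[:3,:3]=R;Tw[:3,3]=p
E=np.array(w['camera_from_world'])@Tw
T6=np.eye(4);T6[:3,:3]=Ro.from_euler('xyz',[3.12,-.044,1.433]).as_matrix();T6[:3,3]=[425.53,20.29,336.71]
w6=dict(w);w6['camera_from_world']=E@np.linalg.inv(T6)
c,s=np.cos(q[2]),np.sin(q[2]); P=np.array([[c,s,0],[-s,c,0],[0,0,1.]])
def tr(f,uv): C,d=ray(f,uv); return P@(C-[q[0],q[1],0]),P@d
# bar along tray y: solve in tray x,z
A=[];b=[]
for f,uv in((w,(309.5,222)),(w,(308,110)),(w6,(405,126.5)),(w6,(300,126))):
    C,d=tr(f,uv); n=np.array([d[2],-d[0]])/np.hypot(d[0],d[2]); A.append(n); b.append(n@C[[0,2]])
print('bar x offset, top-surface z',np.linalg.lstsq(np.array(A),np.array(b),rcond=None)[0])
E
```

```text
bar x offset, top-surface z [  3.02045554 153.90006247]
```

```bash
cat > bar.py <<'E'
from h import *
from tray import q,W
w=grab('wrist'); p,R=pose(); Tw=np.eye(4);Tw[:3,:3]=R;Tw[:3,3]=p
E=np.array(w['camera_from_world'])@Tw; print('cam in tool',np.round(np.linalg.inv(E)[:3],3).tolist())
def fr(pos,rot):
    T=np.eye(4);T[:3,:3]=Ro.from_euler('xyz',rot).as_matrix();T[:3,3]=pos
    f=dict(w);f['camera_from_world']=E@np.linalg.inv(T);return f
w6=fr([425.53,20.29,336.71],[3.12,-.044,1.433]); w5=fr([427.6,26.73,254.5],[3.127,-.045,1.434])
for n,f in (('v5',w5),('v6',w6),('v7',w)):
    print(n,'bar',proj(f,W(q,(0,90),70)),proj(f,W(q,(0,0),70)),'blue',proj(f,W(q,(76,96),4)),'rim-+',proj(f,W(q,(-80,100),38)),'rim--',proj(f,W(q,(-80,-100),38)))
E
python3 bar.py
```

```text
cam in tool [[-0.0, -0.965, -0.263, 66.526], [1.0, -0.0, 0.0, 0.36], [-0.0, -0.263, 0.965, 30.873]]
v5 bar [254.35180379 148.60131877] [453.12722479 148.49604755] blue [258.47607086  10.684419  ] rim-+ [252.77916484 281.49835031] rim-- [586.89945379 279.42886443]
v6 bar [274.17070602 130.20655157] [406.11565459 130.04945819] blue [273.07409824  33.82021335] rim-+ [269.46959542 229.26646806] rim-- [510.48534714 227.50966602]
v7 bar [301.8458197  79.1777991] [304.17764851 221.44341639] blue [399.34032239  76.85255704] rim-+ [182.36548227  66.28167093] rim-- [209.79264188 324.02287035]
```

```bash
python3 - <<'E'
from h import *
from tray import q,s
c,sn=np.cos(q[2]),np.sin(q[2]); P=np.array([[c,sn,0],[-sn,c,0],[0,0,1.]])
for uv in ((291.5,224.4),(248.5,229.5),(333,219)):
    C,d=ray(s,uv); C=P@(C-[q[0],q[1],0]); d=P@d; k=(2.5-C[0])/d[0]; print('bar centre z',(C+k*d)[2], 'y',(C+k*d)[1])
E
```

```text
bar centre z 62.07167990846176 y 0.8628655126591411
bar centre z 65.66300269448385 y 94.89152489481828
bar centre z 59.696728783653384 y -94.97849013814931
```

```bash
python3 -m crank '[{"x":-0.07,"y":-0.08,"z":0.5,"yaw":0,"hand":0},{"x":-0.07,"y":-0.08,"z":0.7,"yaw":0,"hand":0},{"x":0,"y":0,"z":0.5,"yaw":0,"hand":0},{"x":0,"y":0,"z":0.33,"yaw":0,"hand":0},{"x":0,"y":0,"z":0,"yaw":0,"hand":100},{"x":0,"y":0,"z":0,"yaw":0,"hand":170},{"x":0,"y":0,"z":0,"yaw":0,"hand":200},{"x":0,"y":0,"z":0,"yaw":0,"hand":215},{"x":0,"y":0,"z":0,"yaw":0,"hand":235},{"x":0,"y":0,"z":0,"yaw":0,"hand":255},{"x":0,"y":0,"z":0,"yaw":0,"hand":255},{"x":0,"y":0,"z":0,"yaw":0,"hand":255}]' 100; python3 -c "from h import *; show()"
```

```text
time_s: 14.7
ee_pos: [495.5, 72.1, 219.4]
tcp_rot: [3.097, 0.016, 3.003]
wrist_force: [-2.7, 0.5, 6.9]
width: 0.144
time_s 14.7
joint_positions [-0.097  0.491  1.784  0.059  0.849 -1.568]
ee_pos [495.503  72.122 219.375]
tcp_rot [3.097 0.016 3.003]
wrist_force [-2.679  0.512  6.926]
ft_torque [-0.488  0.426 -0.046]
width 0.144
```

```bash
python3 -m crank '[{"x":0,"y":0,"z":-0.3,"yaw":0,"hand":255},{"x":0,"y":0,"z":-0.6,"yaw":0,"hand":255},{"x":0,"y":0,"z":-0.8,"yaw":0,"hand":255},{"x":0,"y":0,"z":-0.8,"yaw":0,"hand":255},{"x":0,"y":0,"z":-0.8,"yaw":0,"hand":255},{"x":0,"y":0,"z":-0.5,"yaw":0,"hand":255},{"x":0,"y":0,"z":-0.2,"yaw":0,"hand":255},{"x":0,"y":0,"z":0,"yaw":0,"hand":255},{"x":0,"y":0,"z":0,"yaw":0,"hand":255}]'; python3 -c "
from h import *; show(); grab('wrist','v8')"
```

```text
time_s: 15.6
ee_pos: [491.0, 63.6, 416.4]
tcp_rot: [3.097, 0.012, 3.002]
wrist_force: [-1.0, -0.2, -3.3]
width: 0.14
time_s 15.6
joint_positions [-0.116  0.234  1.571  0.046  1.324 -1.559]
ee_pos [491.005  63.619 416.438]
tcp_rot [3.097 0.012 3.002]
wrist_force [-1.021 -0.186 -3.294]
ft_torque [-0.037 -0.004 -0.001]
width 0.14
```

View pics/v8.png

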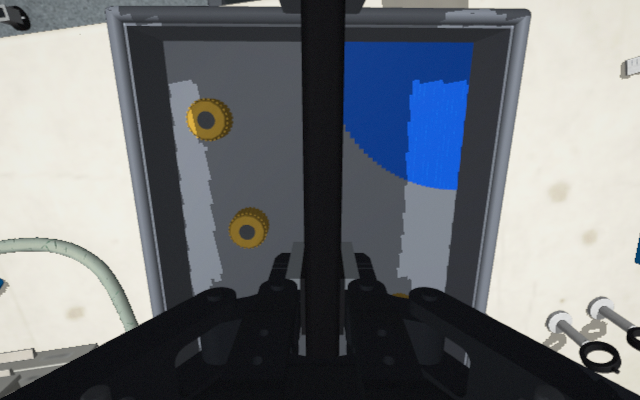

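```bash
python3 -m crank '[{"x":0,"y":0,"z":0,"yaw":-0.5,"hand":255},{"x":0,"y":0,"z":0,"yaw":-1,"hand":255},{"x":0,"y":0,"z":0,"yaw":-1,"hand":255},{"x":0,"y":0,"z":0,"yaw":-1,"hand":255},{"x":0,"y":0,"z":0,"yaw":-1,"hand":255},{"x":0,"y":0,"z":0,"yaw":-1,"hand":255},{"x":0,"y":0,"z":0,"yaw":-1,"hand":255},{"x":0,"y":0,"z":0,"yaw":-1,"hand":255},{"x":0,"y":0,"z":0,"yaw":-1,"hand":255},{"x":0,"y":0,"z":0,"yaw":-1,"hand":255},{"x":0,"y":0,"z":0,"yaw":-1,"hand":255},{"x":0,"y":0,"z":0,"yaw":-1,"hand":255},{"x":0,"y":0,"z":0,"yaw":-1,"hand":255},{"x":0,"y":0,"z":0,"yaw":-1,"hand":255},{"x":0,"y":0,"z":0,"yaw":-0.5,"hand":255},{"x":0,"y":0,"z":0,"yaw":-0.5,"hand":255},{"x":0,"y":0,"z":0,"yaw":0,"hand":255}]'; python3 -c "
from h import *; show(); print(pose()[1][:,2])"
```

```text
time_s: 17.35
ee_pos: [491.1, 63.6, 416.7]
tcp_rot: [3.14, 0.047, -2.015]
wrist_force: [0.7, 0.1, -3.8]
width: 0.138
time_s 17.35
joint_positions [-0.116  0.234  1.57   0.046  1.325 -2.824]
ee_pos [491.147  63.608 416.682]
tcp_rot [ 3.14   0.047 -2.015]
wrist_force [ 0.663  0.072 -3.807]
ft_torque [-0.04   0.043 -0.029]
width 0.138
[ 0.01824733  0.04293424 -0.99891125]
```

Now push past the last joint's limit gently and see how the tool leans.

```bash
python3 -m crank '[{"x":0,"y":0,"z":0,"yaw":-0.5,"hand":255},{"x":0,"y":0,"z":0,"yaw":-0.5,"hand":255},{"x":0,"y":0,"z":0,"yaw":-0.5,"hand":255},{"x":0,"y":0,"z":0,"yaw":-0.5,"hand":255},{"x":0,"y":0,"z":0,"yaw":-0.5,"hand":255},{"x":0,"y":0,"z":0,"yaw":-0.5,"hand":255},{"x":0,"y":0,"z":0,"yaw":0,"hand":255}]'; python3 -c "
from h import *; show(); print(pose()[1][:,2])"
```

```text
time_s: 18.05
ee_pos: [493.4, 122.5, 419.0]
tcp_rot: [-3.122, -0.002, -1.818]
wrist_force: [-0.6, 0.2, -5.3]
width: 0.143
time_s 18.05
joint_positions [ 0.014  0.262  1.527 -0.007  1.333 -2.88 ]
ee_pos [493.396 122.508 419.041]
tcp_rot [-3.122e+00 -2.000e-03 -1.818e+00]
wrist_force [-0.567  0.163 -5.268]
ft_torque [-0.038  0.05   0.023]
width 0.143
[ 0.01908296 -0.00645743 -0.99979705]
```

```bash
python3 -m crank '[{"x":0.4,"y":0.2,"z":0,"yaw":-1,"hand":255},{"x":0.4,"y":0.2,"z":0,"yaw":-1,"hand":255},{"x":0.4,"y":0.2,"z":0,"yaw":-1,"hand":255},{"x":0.4,"y":0.2,"z":0,"yaw":-1,"hand":255},{"x":0.4,"y":0.2,"z":0,"yaw":-1,"hand":255},{"x":0.4,"y":0.2,"z":0,"yaw":-1,"hand":255},{"x":0,"y":0,"z":0,"yaw":0,"hand":255}]'; python3 -c "
from h import *; show(); print(pose()[1][:,2])"
```

```text
time_s: 18.75
ee_pos: [382.2, 206.5, 399.6]
tcp_rot: [-3.098, -0.182, -1.517]
wrist_force: [-0.4, -0.2, -3.7]
width: 0.144
time_s 18.75
joint_positions [ 0.26   0.125  1.751 -0.196  1.266 -2.88 ]
ee_pos [382.173 206.452 399.563]
tcp_rot [-3.098 -0.182 -1.517]
wrist_force [-0.378 -0.227 -3.73 ]
ft_torque [0.252 0.071 0.029]
width 0.144
[ 0.05278078 -0.17802679 -0.9826091 ]
```

```bash
python3 -m crank '[{"x":0.7,"y":-0.1,"z":0.1,"yaw":-1,"hand":255},{"x":0.7,"y":-0.1,"z":0.1,"yaw":-1,"hand":255},{"x":0.7,"y":-0.1,"z":0.1,"yaw":-1,"hand":255},{"x":0.7,"y":-0.1,"z":0.1,"yaw":-1,"hand":255},{"x":0.7,"y":-0.1,"z":0.1,"yaw":-1,"hand":255},{"x":0.7,"y":-0.1,"z":0.1,"yaw":-1,"hand":255},{"x":0,"y":0,"z":0,"yaw":0,"hand":255}]'; python3 -c "
from h import *; show(); print(pose()[1][:,2])"
```

```text
time_s: 19.45
ee_pos: [355.1, 219.4, 327.3]
tcp_rot: [-3.12, -0.432, -1.244]
wrist_force: [-0.6, -0.6, -5.1]
width: 0.145
time_s 19.45
joint_positions [ 0.356  0.189  1.9   -0.491  1.096 -2.88 ]
ee_pos [355.13  219.405 327.313]
tcp_rot [-3.12  -0.432 -1.244]
wrist_force [-0.568 -0.615 -5.062]
ft_torque [ 0.492  0.206 -0.014]
width 0.145
[ 0.15481656 -0.38985927 -0.90776736]
```

```bash
python3 -m crank '[{"x":0.4,"y":-0.1,"z":-0.5,"yaw":-1,"hand":255},{"x":0.4,"y":-0.1,"z":-0.5,"yaw":-1,"hand":255},{"x":0.4,"y":-0.1,"z":-0.5,"yaw":-1,"hand":255},{"x":0,"y":0,"z":0,"yaw":0,"hand":255}]'; cat > tilt.py <<'E'
from h import *
# tray in tool frame at grasp: tray x = tool y direction, tray y = -(-)tool x ; z opposite
def tray_R():
    p,R=pose(); tx=R[:,1]; tz=-R[:,2]; ty=np.cross(tz,tx); return p,R,np.c_[tx,ty,tz]
p,R,A=tray_R()
print('tcp',p,'tool z',np.round(R[:,2],3),'tilt deg',np.degrees(np.arccos(A[2,2])))
print('slope down along +x,+y deg',np.degrees(np.arcsin(-A[2,:2])))
d=np.arctan2(-A[2,1],-A[2,0]); print('downhill azimuth in tray deg',np.degrees(d),'(want 45) tool yaw units',(np.degrees(d)-45)/5)
g=p+R@[0,0,155]; cs=[g+A@[x,y,-62] for x in(-80,80) for y in(-100,100)]; print('lowest tray pt',min(c[2] for c in cs),'grip',g)
E
python3 tilt.py; python3 -c "from h import *; show()"
```

```text
time_s: 19.85
ee_pos: [323.0, 280.5, 359.3]
tcp_rot: [3.114, -0.532, -1.072]
wrist_force: [1.3, -0.6, -5.0]
width: 0.139
tcp [323.04575332 280.466095   359.32607714] tool z [ 0.218 -0.459 -0.861] tilt deg 30.522525329969476
slope down along +x,+y deg [ -1.3631715  -30.48545353]
downhill azimuth in tray deg -92.68478718418892 (want 45) tool yaw units -27.53695743683778
lowest tray pt 119.76073648702754 grip [356.86402336 209.37944491 225.8044954 ]
time_s 19.85
joint_positions [ 0.539  0.186  1.82  -0.563  1.246 -2.88 ]
ee_pos [323.046 280.466 359.326]
tcp_rot [ 3.114 -0.532 -1.072]
wrist_force [ 1.284 -0.639 -5.015]
ft_torque [ 0.593  0.243 -0.029]
width 0.139
```

```bash
python3 -m crank '[{"x":0,"y":0,"z":0,"yaw":0.5,"hand":255},{"x":0,"y":0,"z":0,"yaw":1,"hand":255},{"x":0,"y":0,"z":0,"yaw":1,"hand":255},{"x":0,"y":0,"z":0,"yaw":1,"hand":255},{"x":0,"y":0,"z":0,"yaw":1,"hand":255},{"x":0,"y":0,"z":0,"yaw":1,"hand":255},{"x":0,"y":0,"z":0,"yaw":1,"hand":255},{"x":0,"y":0,"z":0,"yaw":1,"hand":255},{"x":0,"y":0,"z":0,"yaw":1,"hand":255},{"x":0,"y":0,"z":0,"yaw":1,"hand":255},{"x":0,"y":0,"z":0,"yaw":1,"hand":255},{"x":0,"y":0,"z":0,"yaw":1,"hand":255},{"x":0,"y":0,"z":0,"yaw":1,"hand":255},{"x":0,"y":0,"z":0,"yaw":1,"hand":255},{"x":0,"y":0,"z":0,"yaw":1,"hand":255},{"x":0,"y":0,"z":0,"yaw":1,"hand":255},{"x":0,"y":0,"z":0,"yaw":1,"hand":255},{"x":0,"y":0,"z":0,"yaw":1,"hand":255},{"x":0,"y":0,"z":0,"yaw":1,"hand":255},{"x":0,"y":0,"z":0,"yaw":1,"hand":255}]'; python3 -m crank '[{"x":0,"y":0,"z":0,"yaw":1,"hand":255},{"x":0,"y":0,"z":0,"yaw":1,"hand":255},{"x":0,"y":0,"z":0,"yaw":1,"hand":255},{"x":0,"y":0,"z":0,"yaw":1,"hand":255},{"x":0,"y":0,"z":0,"yaw":1,"hand":255},{"x":0,"y":0,"z":0,"yaw":1,"hand":255},{"x":0,"y":0,"z":0,"yaw":1,"hand":255},{"x":0,"y":0,"z":0,"yaw":1,"hand":255},{"x":0,"y":0,"z":0,"yaw":0,"hand":255},{"x":0,"y":0,"z":0,"yaw":0,"hand":255},{"x":0,"y":0,"z":0,"yaw":0,"hand":255}]'; python3 tilt.py; python3 -c "from h import *; show(); grab('wrist','v9'); grab('scene','v9s')"
```

```text
time_s: 21.85
ee_pos: [324.1, 278.5, 357.9]
tcp_rot: [-2.611, 0.042, -2.778]
wrist_force: [0.4, -0.7, -4.1]
width: 0.144
time_s: 22.95
ee_pos: [323.6, 278.8, 357.7]
tcp_rot: [-2.742, 0.364, 2.878]
wrist_force: [-0.6, -0.3, -4.6]
width: 0.143
tcp [323.60855854 278.80182535 357.69865317] tool z [ 0.215 -0.461 -0.861] tilt deg 30.588481411551797
slope down along +x,+y deg [21.33450476 20.84196724]
downhill azimuth in tray deg 44.36141173460289 (want 45) tool yaw units -0.12771765307942218
lowest tray pt 106.21129061386331 grip [356.93318654 207.31286722 224.26777955]
time_s 22.95
joint_positions [ 0.535  0.187  1.823 -0.564  1.244 -0.482]
ee_pos [323.609 278.802 357.699]
tcp_rot [-2.742  0.364  2.878]
wrist_force [-0.578 -0.305 -4.604]
ft_torque [0.588 0.278 0.026]
width 0.143
```

View pics/v9.png

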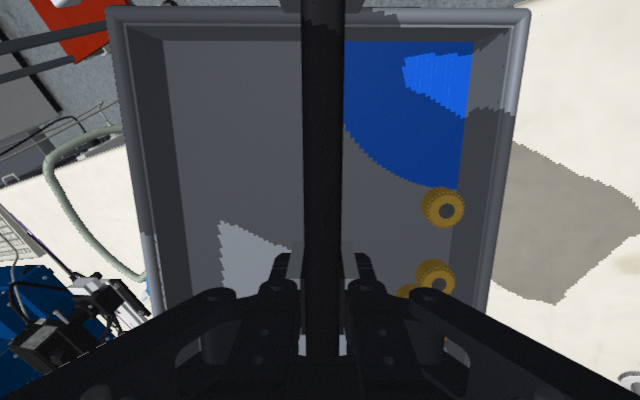

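```bash
python3 -m crank '[{"x":0,"y":0,"z":0,"yaw":1,"hand":255},{"x":0,"y":0,"z":0,"yaw":1,"hand":255},{"x":0,"y":0,"z":0,"yaw":1,"hand":255},{"x":0,"y":0,"z":0,"yaw":1,"hand":255},{"x":0,"y":0,"z":0,"yaw":1,"hand":255},{"x":0,"y":0,"z":0,"yaw":1,"hand":255},{"x":0,"y":0,"z":0,"yaw":1,"hand":255},{"x":0,"y":0,"z":0,"yaw":0,"hand":255},{"x":0,"y":0,"z":0,"yaw":0,"hand":255},{"x":0,"y":0,"z":0,"yaw":0,"hand":255},{"x":0,"y":0,"z":0,"yaw":0,"hand":255},{"x":0,"y":0,"z":0,"yaw":0,"hand":255}]'; python3 tilt.py; python3 -c "from h import *; show(); grab('wrist','v10')"
```

```text
time_s: 24.25
ee_pos: [323.4, 279.0, 357.6]
tcp_rot: [-3.033, 0.524, 2.222]
wrist_force: [-0.5, 0.9, -4.5]
width: 0.143
tcp [323.35723626 278.99670063 357.56377267] tool z [ 0.215 -0.462 -0.861] tilt deg 30.623510191656734
slope down along +x,+y deg [ 5.38888273 30.04382888]
downhill azimuth in tray deg 79.37581724823002 (want 45) tool yaw units 6.875163449646005
lowest tray pt 113.24865054124743 grip [356.7409793  207.44531748 224.18114535]
time_s 24.25
joint_positions [ 0.536  0.187  1.824 -0.565  1.244  0.13 ]
ee_pos [323.357 278.997 357.564]
tcp_rot [-3.033  0.524  2.222]
wrist_force [-0.489  0.934 -4.478]
ft_torque [0.551 0.3   0.022]
width 0.143
```

View pics/v10.png

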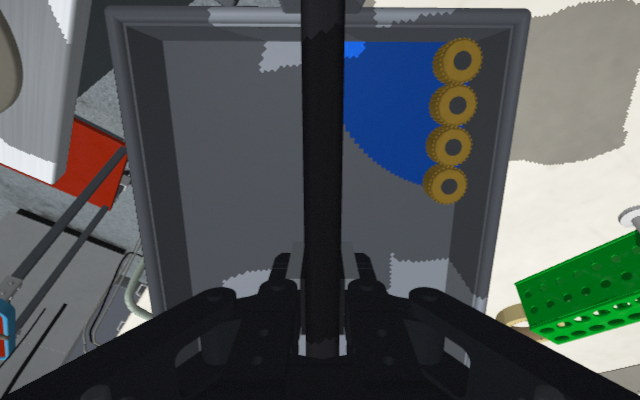

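```bash
cat > nuts.py <<'E'
from tilt import *
f=grab('wrist','w%d'%int(monitor.get_obs()['time_s']*100)); p,R,A=tray_R(); g=p+R@[0,0,155]-A@[0,0,58]  # floor centre
im=cv2.cvtColor(f['color'],cv2.COLOR_RGB2HSV)
m=cv2.inRange(im,(12,110,40),(28,255,255)); m[:,:345]=0; m[:,480:]=0
n,l,st,ce=cv2.connectedComponentsWithStats(m)
def txy(uv):
    C,d=ray(f,uv); C=A.T@(C-g); d=A.T@d; k=(11-C[2])/d[2]; return np.round((C+k*d)[:2],1)
for i in range(1,n):
    if st[i,4]>60: t=txy(ce[i]); print('brass blob',np.round(ce[i]),st[i,4],'tray',t,'from corner',np.round(np.hypot(*(t-[76,96])),1))
for r in imaging.trace('nut_a_mid','wrist')[:8]: t=txy(r['centre']); print('net',round(r['conf'],2),np.round(r['centre']),r['mask'].sum(),t,np.round(np.hypot(*(t-[76,96])),1))
E
python3 -m crank '[{"x":0,"y":0,"z":0,"yaw":1,"hand":255},{"x":0,"y":0,"z":0,"yaw":1,"hand":255},{"x":0,"y":0,"z":0,"yaw":1,"hand":255},{"x":0,"y":0,"z":0,"yaw":1,"hand":255},{"x":0,"y":0,"z":0,"yaw":1,"hand":255},{"x":0,"y":0,"z":0,"yaw":1,"hand":255}]'; python3 nuts.py
```

```text
time_s: 24.9
ee_pos: [323.4, 279.0, 357.6]
tcp_rot: [2.946, 0.501, 1.615]
wrist_force: [-0.7, -0.6, -3.8]
width: 0.141
tcp [323.36362853 278.99491095 357.56354943] tool z [ 0.215 -0.462 -0.861] tilt deg 30.622064358049737
slope down along +x,+y deg [-9.83513509 28.67746608]
downhill azimuth in tray deg 109.59329229509575 (want 45) tool yaw units 12.91865845901915
lowest tray pt 109.17213385103275 grip [356.74034668 207.44396467 224.17892974]
brass blob [450. 119.] 5188 tray [62.1 62.2] from corner 36.5
net 0.79 [460.  64.] 1889 [64.1 87.3] 14.7
```

```bash
python3 -m crank '[{"x":0,"y":0,"z":0,"yaw":1,"hand":255},{"x":0,"y":0,"z":0,"yaw":1,"hand":255}]'; python3 nuts.py | tail -6;  python3 -m crank '[{"x":0,"y":0,"z":0,"yaw":0,"hand":255}]'; python3 nuts.py | tail -5
```

```text
time_s: 25.2
ee_pos: [323.4, 279.0, 357.6]
tcp_rot: [2.858, 0.46, 1.427]
wrist_force: [0.5, 0.1, -4.2]
width: 0.142
tcp [323.35742317 279.00035248 357.57035802] tool z [ 0.215 -0.462 -0.861] tilt deg 30.619271174555585
slope down along +x,+y deg [-14.49944776  26.33030875]
downhill azimuth in tray deg 119.44368145760683 (want 45) tool yaw units 14.888736291521365
lowest tray pt 106.44231239884763 grip [356.73215959 207.45565709 224.18188951]
brass blob [449. 119.] 5203 tray [61.3 62.2] from corner 36.9
net 0.95 [456.  62.] 1863 [62.1 88. ] 16.0
time_s: 25.4
ee_pos: [323.3, 279.0, 357.6]
tcp_rot: [2.861, 0.461, 1.431]
wrist_force: [-0.6, 0.4, -4.1]
width: 0.14
downhill azimuth in tray deg 119.19409457759546 (want 45) tool yaw units 14.838818915519093
lowest tray pt 106.48387254948561 grip [356.72318162 207.45271552 224.17707561]
brass blob [449. 119.] 5194 tray [61.5 62. ] from corner 37.0
net 0.79 [455.  60.] 1820 [61.8 88.5] 16.1
net 0.54 [526. 243.] 320 [108.8  -2.4] 103.7
```

```bash
python3 -m crank '[{"x":0,"y":0,"z":0,"yaw":1,"hand":255},{"x":0,"y":0,"z":0,"yaw":1,"hand":255}]'|head -1; python3 nuts.py | tail -4;  python3 -m crank '[{"x":0,"y":0,"z":0,"yaw":0.5,"hand":255}]'|head -1; python3 nuts.py | tail -4
```

```text
time_s: 25.7
downhill azimuth in tray deg 129.50202529317178 (want 45) tool yaw units 16.900405058634355
lowest tray pt 105.6052972991524 grip [356.75117399 207.45123812 224.1857956 ]
brass blob [432. 116.] 4928 tray [53.1 63.5] from corner 39.8
net 0.56 [450.  63.] 1708 [58.9 87.7] 19.0
time_s: 25.9
brass blob [426.  61.] 1390 tray [48.  88.2] from corner 29.1
net 0.83 [427.  61.] 1793 [48.7 88.3] 28.4
net 0.45 [310. 148.] 105038 [-6.1 48. ] 95.1
net 0.25 [350.  93.] 416 [13.1 74.1] 66.6
```

```bash
python3 -m crank '[{"x":0,"y":0,"z":0,"yaw":-1,"hand":255},{"x":0,"y":0,"z":0,"yaw":-1,"hand":255},{"x":0,"y":0,"z":0,"yaw":-1,"hand":255},{"x":0,"y":0,"z":0,"yaw":-1,"hand":255},{"x":0,"y":0,"z":0,"yaw":-1,"hand":255},{"x":0,"y":0,"z":0,"yaw":-1,"hand":255},{"x":0,"y":0,"z":0,"yaw":-1,"hand":255},{"x":0,"y":0,"z":0,"yaw":-1,"hand":255},{"x":0,"y":0,"z":0,"yaw":-1,"hand":255},{"x":0,"y":0,"z":0,"yaw":-1,"hand":255},{"x":0,"y":0,"z":0,"yaw":-1,"hand":255},{"x":0,"y":0,"z":0,"yaw":-1,"hand":255},{"x":0,"y":0,"z":0,"yaw":-1,"hand":255},{"x":0,"y":0,"z":0,"yaw":-1,"hand":255},{"x":0,"y":0,"z":0,"yaw":-1,"hand":255},{"x":0,"y":0,"z":0,"yaw":-1,"hand":255},{"x":0,"y":0,"z":0,"yaw":-1,"hand":255},{"x":0,"y":0,"z":0,"yaw":-0.5,"hand":255},{"x":0,"y":0,"z":0,"yaw":0,"hand":255},{"x":0,"y":0,"z":0,"yaw":0,"hand":255}]'|head -1; sed -i 's/m\[:,:345\]=0/m[:,:150]=0/' nuts.py; python3 nuts.py; ls -t pics|head -1
```

```text
time_s: 28.0
tcp [323.37753991 279.0117324  357.58730491] tool z [ 0.215 -0.462 -0.861] tilt deg 30.622917671191207
slope down along +x,+y deg [21.34362655 20.87802566]
downhill azimuth in tray deg 44.39704174154704 (want 45) tool yaw units -0.12059165169059156
lowest tray pt 106.09567208244393 grip [356.77174985 207.46675595 224.20386108]
brass blob [272.  60.] 1867 tray [-23.   88.1] from corner 99.3
brass blob [358.  60.] 952 tray [17.2 88.1] from corner 59.3
brass blob [457.  62.] 1468 tray [62.9 87.5] from corner 15.6
net 0.96 [457.  61.] 1804 [62.9 88. ] 15.3
w2800.png
```

```bash
python3 -m crank '[{"x":0,"y":0,"z":0,"yaw":0,"hand":255},{"x":0,"y":0,"z":0,"yaw":0,"hand":255},{"x":0,"y":0,"z":0,"yaw":0,"hand":255},{"x":0,"y":0,"z":0,"yaw":0,"hand":255}]'|head -1; python3 nuts.py|tail -5
```

```text
time_s: 28.5
slope down along +x,+y deg [21.34008213 20.88519721]
downhill azimuth in tray deg 44.4109736797974 (want 45) tool yaw units -0.11780526404051983
lowest tray pt 106.0809355931927 grip [356.74914717 207.43778186 224.19471717]
brass blob [413.  61.] 4307 tray [42.5 87.7] from corner 34.5
net 0.73 [459.  62.] 1771 [64.3 87.2] 14.6
```

```bash
python3 -m crank '[{"x":0.7,"y":0.2,"z":0,"yaw":-1,"hand":255},{"x":0.7,"y":0.2,"z":0,"yaw":-1,"hand":255},{"x":0,"y":0,"z":0,"yaw":-1,"hand":255},{"x":0,"y":0,"z":0,"yaw":1,"hand":255},{"x":-0.1,"y":0,"z":0,"yaw":1,"hand":255},{"x":-0.2,"y":-0.1,"z":0,"yaw":1,"hand":255},{"x":-0.3,"y":-0.1,"z":0,"yaw":0,"hand":255},{"x":-0.3,"y":-0.1,"z":0,"yaw":0,"hand":255},{"x":-0.3,"y":-0.1,"z":0,"yaw":0,"hand":255},{"x":-0.2,"y":0,"z":0,"yaw":0,"hand":255},{"x":0,"y":0,"z":0,"yaw":0,"hand":255},{"x":0,"y":0,"z":0,"yaw":0,"hand":255},{"x":0,"y":0,"z":0,"yaw":0,"hand":255}]'|head -3; python3 nuts.py; python3 -c "from h import *; show()"; ls -t pics|head -1
```

```text
time_s: 29.9
ee_pos: [322.0, 278.2, 357.5]
tcp_rot: [-2.741, 0.364, 2.878]
tcp [322.04495557 278.20627843 357.50045061] tool z [ 0.215 -0.462 -0.861] tilt deg 30.616407601452845
slope down along +x,+y deg [21.37133895 20.84120158]
downhill azimuth in tray deg 44.31331020446584 (want 45) tool yaw units -0.13733795910683141
lowest tray pt 106.02028061399656 grip [355.34300995 206.63321459 224.10803663]
brass blob [412.  63.] 4306 tray [42.4 87.2] from corner 34.7
net 0.91 [458.  67.] 1707 [63.7 85.2] 16.4
time_s 30.0
joint_positions [ 0.536  0.184  1.827 -0.565  1.244 -0.481]
ee_pos [322.124 278.194 357.66 ]
tcp_rot [-2.741  0.364  2.878]
wrist_force [-0.241  0.152 -4.852]
ft_torque [0.571 0.211 0.01 ]
width 0.138
w2990.png
```

```bash
python3 -m crank '[{"x":0,"y":0,"z":0,"yaw":-1,"hand":255},{"x":0,"y":0,"z":0,"yaw":-1,"hand":255},{"x":0,"y":0,"z":0,"yaw":-1,"hand":255},{"x":0,"y":0,"z":0,"yaw":-1,"hand":255},{"x":0,"y":0,"z":0,"yaw":-1,"hand":255},{"x":-0.4,"y":0,"z":0,"yaw":-1,"hand":255},{"x":-0.6,"y":0,"z":0,"yaw":-1,"hand":255},{"x":0.98,"y":0,"z":0,"yaw":0,"hand":255},{"x":0.98,"y":0,"z":0,"yaw":1,"hand":255},{"x":0,"y":0,"z":0,"yaw":1,"hand":255},{"x":-0.1,"y":0,"z":0,"yaw":1,"hand":255},{"x":-0.2,"y":0,"z":0,"yaw":1,"hand":255},{"x":-0.2,"y":0,"z":0,"yaw":1,"hand":255},{"x":-0.2,"y":0,"z":0,"yaw":1,"hand":255},{"x":-0.2,"y":0,"z":0,"yaw":1,"hand":255},{"x":0,"y":0,"z":0,"yaw":0,"hand":255},{"x":0,"y":0,"z":0,"yaw":0,"hand":255},{"x":0,"y":0,"z":0,"yaw":0,"hand":255},{"x":0,"y":0,"z":0,"yaw":0,"hand":255}]'|head -3; python3 nuts.py; ls -t pics|head -1
```

```text
time_s: 31.9
ee_pos: [320.4, 257.5, 368.4]
tcp_rot: [-2.741, 0.364, 2.879]
tcp [320.37180244 257.50492503 368.36641145] tool z [ 0.215 -0.462 -0.861] tilt deg 30.620469931002503
slope down along +x,+y deg [21.37399822 20.84384227]
downhill azimuth in tray deg 44.31338065791139 (want 45) tool yaw units -0.1373238684177224
lowest tray pt 116.88631261394235 grip [353.73051801 185.94967914 234.9795947 ]
brass blob [451. 119.] 5196 tray [62.7 61.6] from corner 36.9
net 0.94 [455.  62.] 1859 [62.  87.8] 16.2
w3190.png
```

```bash
python3 -m crank '[{"x":0,"y":0,"z":0,"yaw":1,"hand":255},{"x":0,"y":0,"z":0,"yaw":1,"hand":255},{"x":0,"y":0,"z":0,"yaw":1,"hand":255},{"x":0,"y":0,"z":0,"yaw":1,"hand":255},{"x":0,"y":0,"z":0,"yaw":1,"hand":255},{"x":0,"y":-0.3,"z":0,"yaw":1,"hand":255},{"x":0,"y":-0.4,"z":0,"yaw":1,"hand":255},{"x":0,"y":0.9,"z":0,"yaw":0,"hand":255},{"x":0,"y":0.4,"z":0,"yaw":-1,"hand":255},{"x":0,"y":0,"z":0,"yaw":-1,"hand":255},{"x":0,"y":-0.1,"z":0,"yaw":-1,"hand":255},{"x":0,"y":-0.1,"z":0,"yaw":-1,"hand":255},{"x":0,"y":-0.2,"z":0,"yaw":-1,"hand":255},{"x":0,"y":-0.1,"z":0,"yaw":-1,"hand":255},{"x":0,"y":-0.1,"z":0,"yaw":-1,"hand":255},{"x":0,"y":0,"z":0,"yaw":0,"hand":255},{"x":0,"y":0,"z":0,"yaw":0,"hand":255},{"x":0,"y":0,"z":0,"yaw":0,"hand":255},{"x":0,"y":0,"z":0,"yaw":0,"hand":255}]'|head -3; python3 nuts.py; ls -t pics|head -1
```

```text
time_s: 33.9
ee_pos: [330.3, 248.8, 375.5]
tcp_rot: [-2.742, 0.365, 2.877]
tcp [330.34003847 248.80579265 375.46510012] tool z [ 0.215 -0.462 -0.861] tilt deg 30.62201717338145
slope down along +x,+y deg [21.32221583 20.89862078]
downhill azimuth in tray deg 44.45142517637692 (want 45) tool yaw units -0.10971496472461553
lowest tray pt 123.96599389134984 grip [363.71339679 177.25340039 242.0804154 ]
brass blob [436.  88.] 5227 tray [54.6 76.1] from corner 29.2
net 0.81 [460.  61.] 1779 [64.5 87.7] 14.2
net 0.37 [425. 106.] 1616 [49.8 67.7] 38.6
w3390.png
```

View pics/w3390.png

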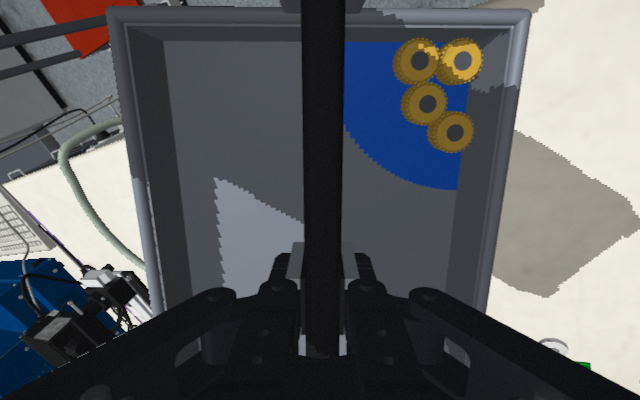

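```bash
python3 -m crank '[{"x":0,"y":0,"z":0,"yaw":0,"hand":255},{"x":0,"y":0,"z":0,"yaw":0,"hand":255},{"x":0,"y":0,"z":0,"yaw":0,"hand":255},{"x":0,"y":0,"z":0,"yaw":0,"hand":255},{"x":0,"y":0,"z":0,"yaw":0,"hand":255},{"x":0,"y":0,"z":0,"yaw":0,"hand":255},{"x":0,"y":0,"z":0,"yaw":0,"hand":255},{"x":0,"y":0,"z":0,"yaw":0,"hand":255}]'; python3 nuts.py; python3 - <<'E'
from h import *
show(); t=grab('top','top_end'); a=cv2.imread('pics/top0.png').astype(int); b=t['color'][:,:,::-1].astype(int)
for n,(u,v) in {'vial':(404,140),'post1':(255,146),'post2':(190,138)}.items():
    print(n,np.abs(a[v-15:v+15,u-18:u+18]-b[v-15:v+15,u-18:u+18]).mean())
for l in ('vial_a_mid','lens_post_mid'): print(l,[(round(r['conf'],2),np.round(r['centre']).tolist()) for r in imaging.trace(l,'top')[:4]])
c=np.hstack([cv2.imread('pics/top0.png')[100:240,170:420],cv2.imread('pics/top_end.png')[100:240,170:420]]); cv2.imwrite('pics/cmp.png',cv2.resize(c,(800,224)))
E
```

```text
time_s: 34.8
ee_pos: [330.3, 248.7, 375.6]
tcp_rot: [-2.742, 0.364, 2.878]
wrist_force: [0.5, -0.2, -4.6]
width: 0.14
tcp [330.26279829 248.67218353 375.56939083] tool z [ 0.215 -0.462 -0.861] tilt deg 30.62212534028492
slope down along +x,+y deg [21.33728283 20.88343964]
downhill azimuth in tray deg 44.41225296695744 (want 45) tool yaw units -0.11754940660851218
lowest tray pt 124.07565103164964 grip [363.64352027 177.12294841 242.18485517]
brass blob [436.  88.] 5232 tray [54.6 76.1] from corner 29.2
net 0.93 [460.  62.] 1672 [64.5 87.4] 14.4
time_s 34.9
joint_positions [ 0.464  0.13   1.841 -0.568  1.243 -0.561]
ee_pos [330.278 248.664 375.571]
tcp_rot [-2.742  0.364  2.878]
wrist_force [ 0.182  0.757 -4.234]
ft_torque [ 0.501  0.238 -0.031]
width 0.143
vial 3.6811728395061727
post1 4.215123456790123
post2 3.91820987654321
vial_a_mid []
lens_post_mid [(0.65, [254.0, 144.0])]
```

View pics/cmp.png

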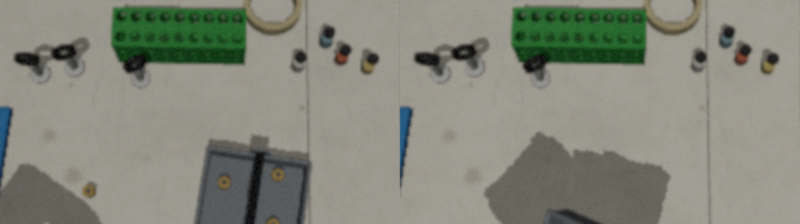

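Nuts are unchanged after 0.8 s. The vials and posts stand where they were at the start, and the stray nut is gone from the worktop.

```bash
python3 -c "from station import sign_off; print(sign_off())"
```

```text
the job is handed in; nothing more can be done
None
```

The job is done and handed in at about 35 s. The arm is still holding the tray up and tilted, with all four nuts on the blue corner patch.

- **Stray nut:** I picked it off the worktop and set it flat in the tray, in the free strip by the x −76 wall, while the tray still stood on the worktop.
- **Lift and tilt:** I gripped the carrying bar with 100 N and lifted the tray. The moves have no tilt command, so I turned the last joint against its range limit, which made the wrist lean. I then turned the leaning tray until the blue corner was lowest.
- **Gathering the nuts:** At first they lined up in a single row along one wall, with the last nut half off the patch. Two short shakes packed them closer.

**Last checks**
- **Slopes:** The tray slopes down about 21° along each side, 30.6° in all, and its lowest point is about 124 mm above the worktop. These figures come from the arm's pose and assume the tray did not slip in the grip.
- **Nuts:** The last wrist picture I viewed shows all four fully on the patch. They had not moved 0.9 s later.
- **Bystanders:** Before and after pictures from the top camera show the vials and lens posts unmoved. The network found no vial in the last top picture, but they are plainly visible there.
- **Bar position:** The wrist camera put the bar 3–4 mm from where the two fixed cameras did, so I used the wrist value for the grasp. My height check from two wrist views failed because the views were too alike. The fixed side camera gave 62 mm, which matches the text.
- **Joint range:** The last joint was held at −2.88 (its limit) during the tilt. Joint 3 read 0.187 against a stated limit of 0.19 during an early reach test.

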